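Ready the masking-paper dispenser for threading

ROBOT

A 7-joint arm with a two-finger parallel gripper is mounted at the origin on the work surface. World frame = base frame: x ahead of the robot, y to its left, z up, the work surface at z = 0. Lengths are in m, angles in rad, forces in N, time in s.
With the tool pointing down it reaches from about 0.425 to 0.95 m from the base axis. Payload 16.7 kg.
Tool frame: the origin (TCP) lies at the very end of the fingers, on their centre line; the grasp point (between the pads) lies behind it (robot.grip_depth is the z of the grasp point in the tool frame, in m); z points along the fingers, y is the line along which they close (so a half turn about z gives the same grasp; the last joint's range is limited). The gripper opens to 94 mm and grips with 3 to 60 N. Pads are 16 mm wide; open, the fingers measure 119 mm over their backs; the gripper's body (75 mm by 177 mm) begins 78 mm behind the grasp point.
Start: joints at [-1.343, 0.426, 0.074, 1.606, -0.034, 1.111, -0.067], TCP at [0.248, 0.628, 0.205] pointing down, gripper open.
Joint ranges: [-2.85, 2.85], [-0.5, 2.14], [-1.23, 1.37], [0.21, 2.46], [-1.02, 4.16], [0.16, 2.05], [-2.73, 2.73]. Speed limits (rad/s): [1.89, 1.89, 2.39, 2.39, 3.01, 3.01, 3.01].

INTERFACE

Orientations are given as [roll, pitch, yaw] about the fixed x, y, z axes, in that order (R = Rz(yaw) Ry(pitch) Rx(roll)).
In Python, from workcell import robot gives the robot as it stands.
- The arm moves only by the tool apply_moves, never from a script. Its argument "motion" is a list of rows, each an object with "dp": the shift along the world's x, y, z in m, a list of three; "rotation": the turn, a rotation vector about the world's x, y, z in degrees, a list of three. A call has 1 to 12 rows; each row shifts and turns the commanded pose from where the row before left it; what a row does not reach is not made up. A row lasts 1/10 s, in which the tool goes at most 50 mm and 8.59 degrees, less where a joint would pass 70% of its speed; a pose out of reach is approached as far as the arm can. A call is refused whole if a number of a shift passes 0.05 or a number of a turn 8.59, either way. A call with a gripper value outside its range is refused whole. "grip" is the opening, from 0 (shut) to 1 (fully open), set as the call begins (left out, the last holds). The fingers move at their own pace and stop on an object; "newtons" is the grip in N (left out, the last holds). Time passes only in rows, so rows that do not move let the fingers close. It gives the time, the measured TCP pose, the force, the opening and the grip force at its end, in the units of the state.
- robot.get_state(): the state, without advancing time (a new reading comes with each control period).
- robot.get_image(name): name is "side" or "top"; returns the picture (480x640x3 uint8, red, green, blue); there is no depth.
- robot.calibration(name): a dict with "intrinsics" (3x3 intrinsics, pixels), "distortion" ([k1, k2, p1, p2, k3] as OpenCV has them; the pictures are not rectified), "pose" (4x4, takes a point from camera to world coordinates). Camera axes: x right, y down, z forward; pixel columns grow to the right and rows downward; lengths in m; the calibration is good to about 2 mm. A picture is of the moment at which its call begins. calibration takes no time and is no camera call.
- robot.sign_off(): hands the job in; it is judged then, once.
The state is a dict: "time": time; "q": joint angles; "dq": joint speeds; "effort": joint torques, N m; "tcp_pos": TCP position; "eef_rot": TCP orientation; "wrist_force": force on the tool from outside, world axes, zero at the start; "ft_torque": the same for the moment, N m; "grip_width": opening from 0.0 (shut) to 1.0 (fully open); "grasp_force": force on a finger pad.
Only numpy, scipy, OpenCV 4.12 (cv2) and the standard library are available. Lean on these libraries where they do the work, as an engineer would, in place of code of your own. Each camera call takes 0.05 s, during which the arm holds its last target. There are 200 camera calls.

TASK

Get the masking-paper dispenser ready for threading: press both hinged bearing caps of the roll stand down until they snap shut and stay shut by themselves. Then push the tensioner's sprung arm back by its idler bar, away from the roll and well past its ratchet click, and finish while still holding it pushed back there with the fingers, clear of the roll stand, since its spring returns it when let go. Leave the tin, the tape roll and the bottle standing where they are.

Things in the scene. Friction and masses are not known exactly. Their poses are not given: they have to be found in the camera images.
- roll_stand: Fixed stand, base plate 100 (x) x 262 (y) x 12 mm; origin: centre of its underside. Paper roll, diameter 68, length 150 mm, along its y axis, axis 55 mm up. At each end of the roll (y = +-105 mm) a grey cradle block 70 (x) x 36 (y) mm, top 68 mm up, with a hinged cap. Its x axis points from the caps' free ends to their hinges and on to the tensioner.
- cap_left_tab (a point): Press point on the top face of the +y cap, a grey strap 102 (x) x 34 (y) x 7 mm, hinged about the stand's y direction at x = +36, z = 72 mm in the stand's frame. The point is 70 mm from the hinge towards the free end, which is 30 mm further on. It moves and turns with the cap; cap shut, it lies at x = -34, y = +105, z = 79 mm in the stand's frame.
- cap_right_tab (a point): The same point of the equal cap at the stand's -y end (cap shut: x = -34, y = -105, z = 79 mm in the stand's frame).
- cap_left (a joint): Opening angle of the +y cap, rad: 0 = fully shut, opens upward to 0.75. Starts part open on a stiff hinge with a light opening spring. Below about 0.12 it meets a sprung latch, snaps over it at about 0.06 and then stays at about 0 to 0.02 by itself; short of the snap it springs up again. Pressing at the tab point takes up to about 6 N.
- cap_right (a joint): The same for the -y cap.
- tensioner: Fixed foot of the tensioner, steel plate 90 (x) x 190 (y) x 12 mm, beyond the roll stand. Origin: on its underside, straight below the arm's pivot, which lies along its y axis 40 mm up. The arm is pushed towards this body's +x (away from the roll). Pawl and tooth are at its +y side.
- idler_bar: Aluminium roller bar, diameter 22, length 102 mm along its y axis (it turns about it), between the tops of the arm's two side plates; origin at its centre, 110 mm from the pivot. At rest 43 mm on the roll's side (-x) of the pivot and 141 mm up; at the end stop 43 mm beyond it, up to 150 mm high in between. Push here from the roll's side, fingers down above the roll (roll top 89 mm up).
- tension_arm (a joint): Angle of the tensioner arm, rad: 0 = at rest, leaning 0.4 towards the roll; grows as it is pushed back; end stop at 0.8. The pawl meets the tooth at about 0.34, clicks over at 0.45, is clear by 0.56. The pawl does not hold the arm: let go, it springs back. Push at the bar: about 3 N at rest, 10 N to climb the tooth, 8 N at the stop.
- paint_tin: Closed steel tin, 86 mm in diameter, 115 mm tall, loose; origin at the centre of its underside. Leave it alone.
- tape_roll: Blue roll of tape lying flat, 104 mm in diameter, 48 mm tall, loose; origin at the centre of its underside. Leave it alone.
- thinner_bottle: White bottle, 68 mm in diameter, 150 mm tall, loose; origin at the centre of its underside. Leave it alone.
Not all that is in view belongs to the job. Leave any blue look-alike of the tensioner alone.

How it is judged:
On the way, in this order (a step that is already met when the one before it is completed fails the run):
1. both caps snapped shut (value of joint each of cap_left, cap_right below 0.04 rad), for 0.2 s.
2. the tensioner arm is past its click, pushed by the fingers on the idler bar (value of joint tension_arm above 0.5 rad and contact force between the fingers and idler_bar above 1.5 N), for 0.2 s.
At the end, for the whole second after the job is handed in: Both caps are shut (below 0.04 rad) with no finger on the roll stand or its caps, and the fingers hold the tensioner arm by its idler bar past the click (beyond 0.5 rad, pushing with more than 1.5 N) through the last second (all of step 1 and all of step 2 and contact force between the fingers and roll_stand below 0.5 N); the arm keeps its last pose, push and grip.
It fails at once if the tin is moved or tipped (distance of paint_tin from where it was at the start of the episode above 0.03 m or angle between paint_tin's own z axis and vertical above 0.35 rad).
It fails at once if the tape roll is moved or tipped (distance of tape_roll from where it was at the start of the episode above 0.03 m or angle between tape_roll's own z axis and vertical above 0.35 rad).
It fails at once if the bottle is moved or tipped (distance of thinner_bottle from where it was at the start of the episode above 0.03 m or angle between thinner_bottle's own z axis and vertical above 0.35 rad).
It also fails if it takes over 54 s, if anything falls off the work surface, if the arm or the gripper's body presses on something with over 40 N, if the wrist force passes 120 N, or if a joint passes its speed limit or range.

## Working session

There is one attempt and no reset: what is moved stays moved. The work goes in short steps, Python scripts to look and compute and a tool call to move; the robot and the scene stay as the last step left them, time stands still between calls to the robot, and variables do not carry over. Pictures are saved under pics/ and viewed, at most 10 in all, crops included, and the job is handed in when it is done.

Besides the shell and the picture viewer there is one more tool, called as name([rows], argument=value, ...), one row to a line, values as JSON. apply_moves: Moves the arm, as the interface text tells. Its arguments: {"type":"object","properties":{"motion":{"type":"array","items":{"type":"object","properties":{"dp":{"type":"array","items":{"type":"number"}},"rotation":{"type":"array","items":{"type":"number"}}}}},"grip":{"type":"number"},"newtons":{"type":"number"}},"required":["motion"]}

```bash
mkdir -p pics; ls; python3 - <<'E'
from workcell import robot
import cv2,numpy as np
np.set_printoptions(precision=4,suppress=True)
for n in("side","top"):
    im=robot.get_image(n);cv2.imwrite(f"pics/{n}0.png",im[:,:,::-1])
    c=robot.calibration(n);print(n,c)
s=robot.get_state();print(s,robot.grip_depth)
E
```

```text
pics
side {'intrinsics': array([[474.5027,   0.    , 312.1756],
       [  0.    , 474.5027, 250.9435],
       [  0.    ,   0.    ,   1.    ]]), 'distortion': array([-0.0166,  0.    ,  0.    ,  0.    ,  0.    ]), 'pose': array([[ 0.789 , -0.484 ,  0.3784,  0.1884],
       [-0.6143, -0.6315,  0.4731, -0.4109],
       [ 0.01  , -0.6057, -0.7956,  0.8757],
       [ 0.    ,  0.    ,  0.    ,  1.    ]])}
top {'intrinsics': array([[446.968 ,   0.    , 321.3589],
       [  0.    , 446.968 , 242.0641],
       [  0.    ,   0.    ,   1.    ]]), 'distortion': array([-0.109,  0.   ,  0.   ,  0.   ,  0.   ]), 'pose': array([[-0.1075, -0.9719,  0.2093,  0.3751],
       [-0.9942,  0.1062, -0.0175,  0.0776],
       [-0.0052, -0.21  , -0.9777,  0.9702],
       [ 0.    ,  0.    ,  0.    ,  1.    ]])}
{'time': 0.1, 'q': array([-1.3435,  0.4266,  0.0739,  1.6065, -0.0341,  1.1108, -0.0671]), 'dq': array([ 0.0012, -0.003 ,  0.0007, -0.0009,  0.0023, -0.0002, -0.0023]), 'effort': array([  0.0058, -93.7469,   3.6757, -45.5043,  -0.0487,   0.0169,
         0.0001]), 'tcp_pos': array([0.2482, 0.6273, 0.2049]), 'eef_rot': array([-3.1405,  0.0001,  2.7648]), 'wrist_force': array([ 0.3885,  0.3881, -0.6238]), 'ft_torque': array([-0.0533, -0.0489, -0.0396]), 'grasp_force': 0.0, 'grip_width': 0.9988589256161544} -0.0188
```

View pics/top0.png

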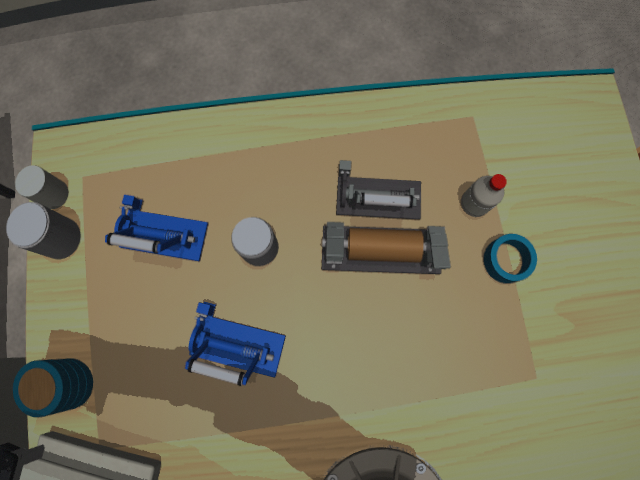

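View pics/side0.png

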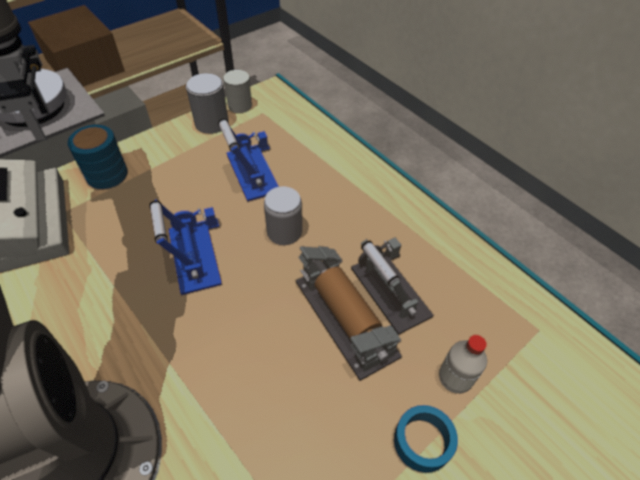

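The top view shows the stand around (385,248) with its orange roll, the grey tensioner at (380,198), the tin at (255,240), the tape at (510,258) and the bottle at (482,195). The blue look-alikes are on the left. The side view agrees: the roll is at (347,303) and the idler bar at (380,262).

```bash
cat > h.py <<'E'
from workcell import robot
import cv2,numpy as np
np.set_printoptions(precision=4,suppress=True)
C={n:robot.calibration(n) for n in("side","top")}
def ray(n,uv):
    c=C[n];p=cv2.undistortPoints(np.array(uv,float).reshape(-1,1,2),c["intrinsics"],c["distortion"]).reshape(-1,2)
    d=np.c_[p,np.ones(len(p))]@c["pose"][:3,:3].T
    return c["pose"][:3,3],d
def plane(n,uv,z):
    o,d=ray(n,uv);return o+d*((z-o[2])/d[:,2])[:,None]
def proj(n,P):
    c=C[n];T=np.linalg.inv(c["pose"]);r=cv2.Rodrigues(T[:3,:3])[0]
    return cv2.projectPoints(np.array(P,float).reshape(-1,1,3),r,T[:3,3],c["intrinsics"],c["distortion"])[0].reshape(-1,2)
def tri(u,v):
    o1,d1=ray("side",u);o2,d2=ray("top",v);d1,d2=d1[0],d2[0]
    A=np.c_[d1,-d2];t=np.linalg.lstsq(A,o2-o1,rcond=None)[0]
    a,b=o1+t[0]*d1,o2+t[1]*d2;return (a+b)/2,np.linalg.norm(a-b)
E
python3 - <<'E'
from h import *
box={"top":(335,220,435,275),"side":(305,250,390,345)}
cen={}
for n in box:
    im=cv2.imread(f"pics/{n}0.png");x0,y0,x1,y1=box[n]
    hsv=cv2.cvtColor(im,cv2.COLOR_BGR2HSV)[y0:y1,x0:x1]
    m=((hsv[...,0]<18)&(hsv[...,1]>140)&(hsv[...,2]>50)).astype(np.uint8)
    k,l,st,_=cv2.connectedComponentsWithStats(m);i=1+st[1:,4].argmax()
    pts=np.argwhere(l==i)[:,::-1]+[x0,y0]
    r=cv2.minAreaRect(pts.astype(np.float32));b=cv2.boxPoints(r);print(n,st[i],r,b.tolist())
    cv2.imwrite(f"pics/m_{n}.png",(l==i)*255)
top=cv2.imread("pics/top0.png")[150:285,310:460];side=cv2.imread("pics/side0.png")[230:385,290:440]
a=cv2.resize(top,None,fx=4,fy=4,interpolation=cv2.INTER_CUBIC);b=cv2.resize(side,None,fx=4,fy=4,interpolation=cv2.INTER_CUBIC)
cv2.imwrite("pics/ct.png",a[:600]);cv2.imwrite("pics/cs.png",b[:600])
E
```

```text
top [ 14   9  74  15 765] ((385.5477600097656, 235.66244506835938), (73.31039428710938, 12.13511848449707), 2.0454084873199463) [[348.6993713378906, 240.41786193847656], [349.1324768066406, 228.2904815673828], [422.3961486816406, 230.9070281982422], [421.9630432128906, 243.03440856933594]]
side [31 65  1  1  1] ((336.0, 315.0), (0.0, 0.0), 0.0) [[336.0, 315.0], [336.0, 315.0], [336.0, 315.0], [336.0, 315.0]][ WARN:0@0.014] global loadsave.cpp:1063 imwrite_ Unsupported depth image for selected encoder is fallbacked to CV_8U.
```

View pics/ct.png

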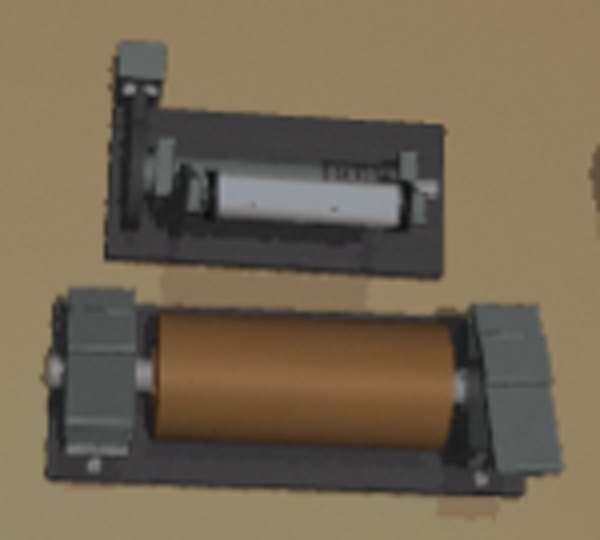

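View pics/cs.png

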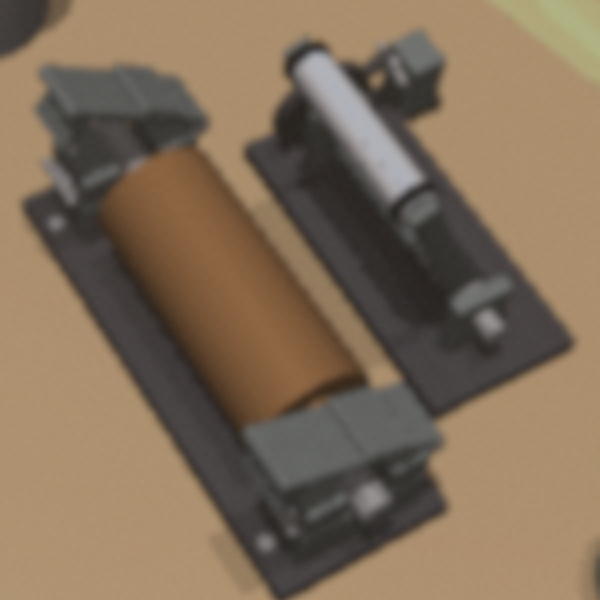

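The top crop shows the plate's near corners at (321,270) and (441,274), and the idler bar from (364,199) to (410,201). The side crop shows both caps part open and the bar from (368,245) to (394,279).

```bash
python3 - <<'E'
from h import *
t=lambda L:[(310+u/4,150+v/4) for u,v in L]
s=lambda L:[(290+u/4,230+v/4) for u,v in L]
print("stand NL,NR top",plane("top",t([(46,478),(522,494)]),.012))
print("stand NL,NR,FR side",plane("side",s([(25,204),(281,596),(446,508)]),.012))
print("tens NL NR FR top",plane("top",t([(105,260),(443,277),(443,125)]),.012))
print("tens side",plane("side",s([(246,152),(434,415),(573,343)]),.012))
for a,b in [((312,64),(215,198)),((418,195),(403,205))]: print("bar",tri(s([a]),t([b])))
# candidate stand pose
A=plane("side",s([(25,204),(281,596)]),.012);B=plane("top",t([(46,478),(522,494)]),.012)
NL,NR=(A+B)/2
y=(NL-NR)/np.linalg.norm(NL-NR);x=np.array([y[1],-y[0],0]);print("len",np.linalg.norm(NL-NR),"yaw",np.arctan2(x[1],x[0]))
O=(NL+NR)/2+.05*x;O[2]=0;print("O",O)
W=lambda P:O+P[0]*x+P[1]*y+np.array([0,0,P[2]])
for n,sg in(("L",1),("R",-1)):
  print(n,"tab shut",W((-.034,sg*.105,.079)))
  for q in(0,.2,.3,.4,.5,.6,.75):
    c,si=np.cos(q),np.sin(q)  # cap top free corners: 100 from hinge, 7 above
    P=[W((.036-.1*c+.007*si,sg*.105+e,.072+.1*si+.007*c)) for e in(.017,-.017)]
    a=(proj("top",P)-[310,150])*4;b=(proj("side",P)-[290,230])*4
    print(q,a.round().tolist(),b.round().tolist())
for nm,i,z in(("tin",(254,228),.115),("bottle cap",(498,181),.15),("tape",(511,256),.048)):print(nm,plane("top",[i],z))
E
```

```text
stand NL,NR top [[ 0.5198  0.0666  0.012 ]
 [ 0.4826 -0.1897  0.012 ]]
stand NL,NR,FR side [[ 0.5209  0.0588  0.012 ]
 [ 0.4837 -0.1945  0.012 ]
 [ 0.5776 -0.2102  0.012 ]]
tens NL NR FR top [[ 0.6378  0.0209  0.012 ]
 [ 0.6079 -0.1653  0.012 ]
 [ 0.6963 -0.1795  0.012 ]]
tens side [[ 0.6394  0.0116  0.012 ]
 [ 0.6084 -0.17    0.012 ]
 [ 0.695  -0.1844  0.012 ]]
bar (array([ 0.6308, -0.0295,  0.1391]), np.float64(0.005236950634902694))
bar (array([ 0.616 , -0.1194,  0.1432]), np.float64(0.004640368041764249))
len 0.2575026044757463 yaw -0.14515862652576905
O [ 0.5512 -0.072   0.    ]
L tab shut [0.5328 0.0369 0.079 ]
0 [[65.0, 484.0], [133.0, 487.0]] [[-0.0, 148.0], [31.0, 196.0]]
0.2 [[66.0, 471.0], [135.0, 474.0]] [[5.0, 123.0], [37.0, 171.0]]
0.3 [[66.0, 462.0], [136.0, 465.0]] [[10.0, 109.0], [42.0, 157.0]]
0.4 [[67.0, 451.0], [137.0, 453.0]] [[16.0, 95.0], [49.0, 143.0]]
0.5 [[67.0, 438.0], [138.0, 440.0]] [[25.0, 80.0], [58.0, 129.0]]
0.6 [[68.0, 422.0], [139.0, 425.0]] [[35.0, 66.0], [69.0, 114.0]]
0.75 [[69.0, 397.0], [141.0, 400.0]] [[53.0, 44.0], [87.0, 92.0]]
R tab shut [ 0.5024 -0.1709  0.079 ]
0 [[481.0, 499.0], [547.0, 501.0]] [[216.0, 475.0], [256.0, 536.0]]
0.2 [[490.0, 486.0], [558.0, 488.0]] [[225.0, 453.0], [266.0, 514.0]]
0.3 [[495.0, 477.0], [563.0, 479.0]] [[232.0, 440.0], [274.0, 502.0]]
0.4 [[499.0, 466.0], [568.0, 468.0]] [[241.0, 426.0], [283.0, 488.0]]
0.5 [[503.0, 453.0], [573.0, 455.0]] [[252.0, 412.0], [295.0, 474.0]]
0.6 [[507.0, 438.0], [577.0, 440.0]] [[265.0, 398.0], [308.0, 460.0]]
0.75 [[513.0, 413.0], [584.0, 415.0]] [[287.0, 375.0], [331.0, 437.0]]
tin [[0.601  0.1915 0.115 ]]
bottle cap [[ 0.6352 -0.2962  0.15  ]]
tape [[ 0.4983 -0.3382  0.048 ]]
```

The stand comes out at 257 mm long (262 expected) with yaw -0.145, and the bar height of about 141 mm matches. I'll go to the left cap with the fingers shut and the tool y axis along the stand y axis.

apply_moves([
  {"dp": [0.014, -0.03, 0], "rotation": [0, 0, 1.2]},
  {"dp": [0.014, -0.03, 0], "rotation": [0, 0, 1.2]},
  {"dp": [0.014, -0.03, 0], "rotation": [0, 0, 1.2]},
  {"dp": [0.014, -0.03, 0], "rotation": [0, 0, 1.2]},
  {"dp": [0.014, -0.03, 0], "rotation": [0, 0, 1.2]},
  {"dp": [0.014, -0.03, 0], "rotation": [0, 0, 1.2]},
  {"dp": [0.014, -0.03, 0], "rotation": [0, 0, 1.2]},
  {"dp": [0.014, -0.03, 0], "rotation": [0, 0, 1.2]},
  {"dp": [0.014, -0.03, 0], "rotation": [0, 0, 1.2]},
  {"dp": [0.014, -0.03, 0], "rotation": [0, 0, 1.2]},
  {"dp": [0.014, -0.03, 0], "rotation": [0, 0, 1.2]},
  {"dp": [0.014, -0.03, 0], "rotation": [0, 0, 0.1]},
], grip=0)

```text
time: 1.3
tcp_pos: [0.4166, 0.2662, 0.2054]
eef_rot: [-3.141, -0.0, 2.998]
wrist_force: [1.5, -0.2, 0.0]
grip_width: 0.021
grasp_force: 0.0
```

apply_moves([
  {"dp": [0.014, -0.03, 0]},
  {"dp": [0.014, -0.03, 0]},
  {"dp": [0.014, -0.03, 0]},
  {"dp": [0.014, -0.03, 0]},
  {"dp": [0.014, -0.03, 0]},
  {"dp": [0.014, -0.03, 0]},
  {"dp": [0.014, -0.03, 0]},
  {"dp": [0.018, -0.02, 0]},
  {"dp": [0, 0, 0]},
  {"dp": [0, 0, 0]},
])

```text
schema error: expected keys dp, rotation
```

apply_moves([
  {"dp": [0.014, -0.03, 0], "rotation": [0, 0, 0]},
  {"dp": [0.014, -0.03, 0], "rotation": [0, 0, 0]},
  {"dp": [0.014, -0.03, 0], "rotation": [0, 0, 0]},
  {"dp": [0.014, -0.03, 0], "rotation": [0, 0, 0]},
  {"dp": [0.014, -0.03, 0], "rotation": [0, 0, 0]},
  {"dp": [0.014, -0.03, 0], "rotation": [0, 0, 0]},
  {"dp": [0.014, -0.03, 0], "rotation": [0, 0, 0]},
  {"dp": [0.018, -0.02, 0], "rotation": [0, 0, 0]},
  {"dp": [0, 0, -0.03], "rotation": [0, 0, 0]},
  {"dp": [0, 0, -0.03], "rotation": [0, 0, 0]},
  {"dp": [0, 0, 0], "rotation": [0, 0, 0]},
])

```text
time: 2.4
tcp_pos: [0.5301, 0.0371, 0.1424]
eef_rot: [-3.139, -0.005, 2.997]
wrist_force: [-0.2, 0.1, -0.4]
grip_width: 0.004
grasp_force: 0.0
```

```bash
python3 - <<'E'
from h import *
a=robot.get_image("side")[230:385,290:440,::-1];b=robot.get_image("top")[150:285,310:460,::-1]
f=lambda i:cv2.resize(i,(400,400),interpolation=cv2.INTER_CUBIC)
cv2.imwrite("pics/p1.png",np.hstack([f(a),f(b)]));s=robot.get_state();print(s["tcp_pos"],s["wrist_force"],s["q"])
E
```

```text
[0.5322 0.0375 0.1458] [ 0.5118 -0.9857  0.848 ] [-0.528   0.2752  0.3992  2.0006 -0.1356  0.8921  1.3692]
```

View pics/p1.png

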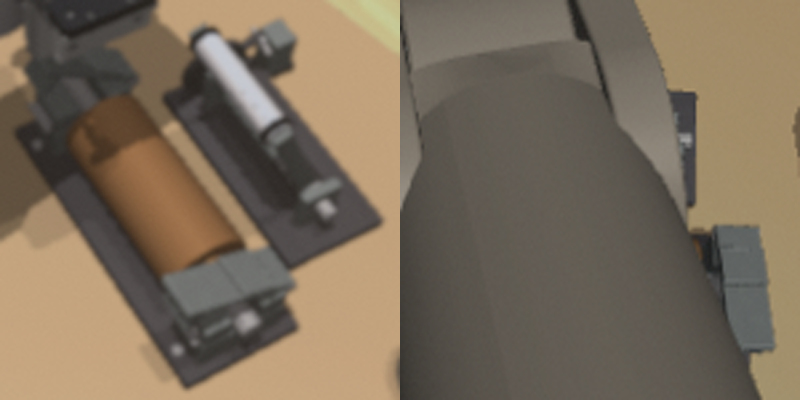

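The fingers are above the left cap, which is at the upper left of the side view. Pressing down now.

apply_moves([
  {"dp": [0, 0, -0.01], "rotation": [0, 0, 0]},
  {"dp": [0, 0, -0.01], "rotation": [0, 0, 0]},
  {"dp": [0, 0, -0.01], "rotation": [0, 0, 0]},
  {"dp": [0, 0, -0.008], "rotation": [0, 0, 0]},
  {"dp": [0, 0, -0.008], "rotation": [0, 0, 0]},
  {"dp": [0, 0, -0.006], "rotation": [0, 0, 0]},
  {"dp": [0, 0, 0], "rotation": [0, 0, 0]},
])

```text
time: 3.2
tcp_pos: [0.532, 0.0375, 0.0926]
eef_rot: [-3.141, -0.001, 2.997]
wrist_force: [-0.3, -0.3, -0.1]
grip_width: 0.004
grasp_force: 0.2
```

apply_moves([
  {"dp": [0, 0, -0.005], "rotation": [0, 0, 0]},
  {"dp": [0, 0, -0.005], "rotation": [0, 0, 0]},
  {"dp": [0, 0, 0], "rotation": [0, 0, 0]},
])

```text
time: 3.5
tcp_pos: [0.5322, 0.0376, 0.083]
eef_rot: [-3.141, -0.0, 2.997]
wrist_force: [-0.3, -0.5, -0.4]
grip_width: 0.009
grasp_force: 0.0
```

apply_moves([
  {"dp": [0, 0, -0.003], "rotation": [0, 0, 0]},
  {"dp": [0, 0, -0.002], "rotation": [0, 0, 0]},
  {"dp": [0, 0, 0], "rotation": [0, 0, 0]},
  {"dp": [0, 0, 0], "rotation": [0, 0, 0]},
])

```text
time: 3.9
tcp_pos: [0.5324, 0.0377, 0.0788]
eef_rot: [3.141, 0.0, 2.997]
wrist_force: [-4.2, -0.3, 9.9]
grip_width: 0.003
grasp_force: 4.7
```

apply_moves([
  {"dp": [0, 0, -0.002], "rotation": [0, 0, 0]},
  {"dp": [0, 0, 0], "rotation": [0, 0, 0]},
  {"dp": [0, 0, 0.02], "rotation": [0, 0, 0]},
  {"dp": [0, 0, 0.04], "rotation": [0, 0, 0]},
  {"dp": [0, 0, 0.04], "rotation": [0, 0, 0]},
  {"dp": [-0.005, -0.035, 0], "rotation": [0, 0, 0]},
  {"dp": [-0.005, -0.035, 0], "rotation": [0, 0, 0]},
  {"dp": [-0.005, -0.035, 0], "rotation": [0, 0, 0]},
  {"dp": [-0.005, -0.035, 0], "rotation": [0, 0, 0]},
  {"dp": [-0.005, -0.035, 0], "rotation": [0, 0, 0]},
  {"dp": [-0.005, -0.034, 0], "rotation": [0, 0, 0]},
  {"dp": [0, 0, 0], "rotation": [0, 0, 0]},
])

```text
time: 5.1
tcp_pos: [0.5013, -0.1759, 0.1767]
eef_rot: [-3.14, 0.001, 2.991]
wrist_force: [-0.2, -0.5, -0.1]
grip_width: 0.006
grasp_force: 0.0
```

```bash
python3 - <<'E'
from h import *
a=robot.get_image("side")[230:385,290:440,::-1];b=robot.get_image("top")[150:285,310:460,::-1]
f=lambda i:cv2.resize(i,(400,400),interpolation=cv2.INTER_CUBIC)
cv2.imwrite("pics/p2.png",np.hstack([f(a),f(b)]));s=robot.get_state();print(s["tcp_pos"],s["wrist_force"],s["q"])
E
```

```text
[ 0.5023 -0.1718  0.1764] [-0.4604  1.0239  0.7595] [-0.2395  0.2399  0.5251  1.9831 -0.1464  0.9549  1.7826]
```

View pics/p2.png

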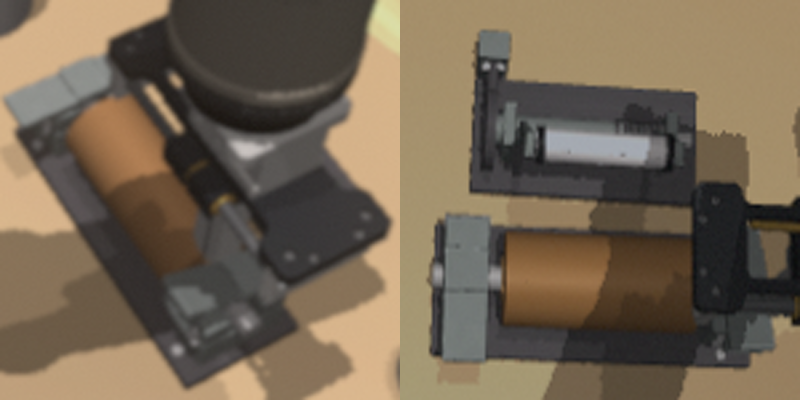

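The left cap now lies flat: its free corner is near (10,100) in the side panel, where q=0 predicts it. Now the right cap, in the same way.

apply_moves([
  {"dp": [0, 0, -0.03], "rotation": [0, 0, 0]},
  {"dp": [0, 0, -0.02], "rotation": [0, 0, 0]},
  {"dp": [0, 0, -0.01], "rotation": [0, 0, 0]},
  {"dp": [0, 0, -0.01], "rotation": [0, 0, 0]},
  {"dp": [0, 0, -0.008], "rotation": [0, 0, 0]},
  {"dp": [0, 0, -0.006], "rotation": [0, 0, 0]},
  {"dp": [0, 0, -0.005], "rotation": [0, 0, 0]},
  {"dp": [0, 0, -0.005], "rotation": [0, 0, 0]},
  {"dp": [0, 0, -0.003], "rotation": [0, 0, 0]},
  {"dp": [0, 0, -0.002], "rotation": [0, 0, 0]},
  {"dp": [0, 0, 0], "rotation": [0, 0, 0]},
])

```text
time: 6.3
tcp_pos: [0.5023, -0.1715, 0.078]
eef_rot: [3.141, -0.0, 2.996]
wrist_force: [-7.3, 3.1, 19.9]
grip_width: 0.003
grasp_force: 9.9
```

apply_moves([
  {"dp": [0, 0, -0.001], "rotation": [0, 0, 0]},
  {"dp": [0, 0, 0], "rotation": [0, 0, 0]},
  {"dp": [0, 0, 0], "rotation": [0, 0, 0]},
])

```text
time: 6.6
tcp_pos: [0.5023, -0.1715, 0.0776]
eef_rot: [3.141, 0.0, 2.996]
wrist_force: [-10.5, 3.5, 26.2]
grip_width: 0.007
grasp_force: 13.5
```

apply_moves([
  {"dp": [0, 0, 0.02], "rotation": [0, 0, 0]},
  {"dp": [0, 0, 0.04], "rotation": [0, 0, 0]},
  {"dp": [0, 0, 0.04], "rotation": [0, 0, 0]},
  {"dp": [0.015, 0.025, 0], "rotation": [0, 0, 0]},
  {"dp": [0.015, 0.025, 0], "rotation": [0, 0, 0]},
  {"dp": [0.02, 0.025, 0], "rotation": [0, 0, 0]},
  {"dp": [0.02, 0.03, 0], "rotation": [0, 0, 0]},
  {"dp": [0, 0, 0], "rotation": [0, 0, 0]},
  {"dp": [0, 0, -0.03], "rotation": [0, 0, 0]},
  {"dp": [0, 0, -0.03], "rotation": [0, 0, 0]},
  {"dp": [0, 0, 0], "rotation": [0, 0, 0]},
  {"dp": [0, 0, 0], "rotation": [0, 0, 0]},
])

```text
time: 7.8
tcp_pos: [0.5723, -0.0669, 0.117]
eef_rot: [-3.141, -0.0, 2.996]
wrist_force: [-0.2, -0.7, -0.0]
grip_width: 0.002
grasp_force: 0.0
```

```bash
python3 - <<'E'
from h import *
a=robot.get_image("side")[230:385,290:440,::-1];b=robot.get_image("top")[150:285,310:460,::-1]
f=lambda i:cv2.resize(i,(400,400),interpolation=cv2.INTER_CUBIC)
cv2.imwrite("pics/p3.png",np.hstack([f(a),f(b)]));s=robot.get_state();print(s["tcp_pos"],s["wrist_force"],s["q"])
E
```

```text
[ 0.5732 -0.0668  0.118 ] [-0.6029  0.2158  0.2682] [-0.3557  0.3892  0.4516  1.9335 -0.2195  0.8647  1.6352]
```

View pics/p3.png

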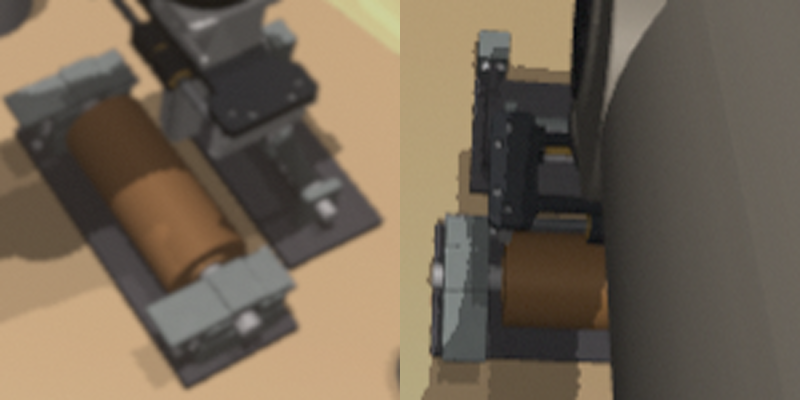

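Both caps are flat: the right cap's outer free corner at (170,345) matches the q=0 prediction. The fingers are in front of the bar, above the roll. I'll push now.

apply_moves([
  {"dp": [0.01, -0.0015, 0], "rotation": [0, 0, 0]},
  {"dp": [0.01, -0.0015, 0], "rotation": [0, 0, 0]},
  {"dp": [0.01, -0.0015, 0], "rotation": [0, 0, 0]},
  {"dp": [0.01, -0.0015, 0], "rotation": [0, 0, 0]},
  {"dp": [0.01, -0.0015, 0], "rotation": [0, 0, 0]},
  {"dp": [0, 0, 0], "rotation": [0, 0, 0]},
])

```text
time: 8.5
tcp_pos: [0.6232, -0.0743, 0.116]
eef_rot: [-3.141, -0.001, 2.997]
wrist_force: [-4.5, 1.0, -0.7]
grip_width: -0.001
grasp_force: 2.0
```

apply_moves([
  {"dp": [0.01, -0.0015, 0], "rotation": [0, 0, 0]},
  {"dp": [0.01, -0.0015, 0], "rotation": [0, 0, 0]},
  {"dp": [0.01, -0.0015, 0], "rotation": [0, 0, 0]},
  {"dp": [0.01, -0.0015, 0], "rotation": [0, 0, 0]},
  {"dp": [0.005, -0.001, 0], "rotation": [0, 0, 0]},
  {"dp": [0.005, -0.001, 0], "rotation": [0, 0, 0]},
  {"dp": [0, 0, 0], "rotation": [0, 0, 0]},
  {"dp": [0, 0, 0], "rotation": [0, 0, 0]},
  {"dp": [0, 0, 0], "rotation": [0, 0, 0]},
])

```text
time: 9.4
tcp_pos: [0.671, -0.0823, 0.1158]
eef_rot: [-3.141, -0.003, 2.996]
wrist_force: [-7.4, -1.4, 0.3]
grip_width: 0.002
grasp_force: 3.7
```

```bash
python3 - <<'E'
from h import *
a=robot.get_image("side")[190:385,260:450,::-1];b=robot.get_image("top")[150:285,310:460,::-1]
f=lambda i:cv2.resize(i,(400,400),interpolation=cv2.INTER_CUBIC)
cv2.imwrite("pics/p4.png",np.hstack([f(a),f(b)]));s=robot.get_state();print(s["time"],s["tcp_pos"],s["wrist_force"],s["q"])
E
```

```text
9.5 [ 0.671  -0.0822  0.1158] [-8.1218 -1.3945 -1.0052] [-0.2829  0.5466  0.4335  1.6976 -0.2694  0.9594  1.6769]
```

View pics/p4.png

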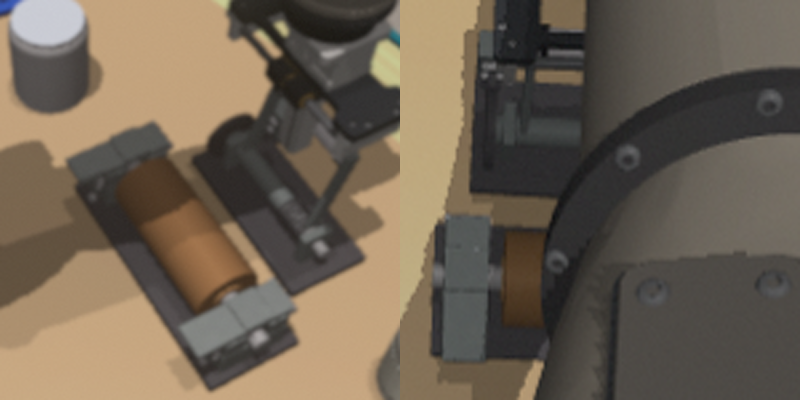

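The arm now leans away from the roll, both caps are still flat, and the push is about 8 N. I'll add a few millimetres for margin.

apply_moves([
  {"dp": [0.004, -0.0005, 0], "rotation": [0, 0, 0]},
  {"dp": [0.002, -0.0005, 0], "rotation": [0, 0, 0]},
  {"dp": [0, 0, 0], "rotation": [0, 0, 0]},
  {"dp": [0, 0, 0], "rotation": [0, 0, 0]},
  {"dp": [0, 0, 0], "rotation": [0, 0, 0]},
])

```text
time: 10.0
tcp_pos: [0.6769, -0.0833, 0.1158]
eef_rot: [-3.141, -0.003, 2.996]
wrist_force: [-9.3, -0.6, 0.1]
grip_width: 0.005
grasp_force: 4.0
```

```bash
python3 -c "
from workcell import robot
s=robot.get_state();print(s['tcp_pos'],s['wrist_force']);print(robot.sign_off())"
```

```text
[ 0.67692715 -0.08328142  0.1157944 ] [-9.28447151 -0.63412701  0.12329315]
the job is handed in; nothing more can be done
None
```

I handed the job in after about 10 s of the 54 s: both caps look snapped shut in the pictures, the fingers hold the tensioner arm back by its idler bar at about 9 N (roughly 0.67 rad by my estimate), and the tin, tape roll and bottle were not touched; the sign-off gave no verdict.

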